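Present a glaze tile to the inspection camera

TASK

Seat the blue-glazed test tile flat and square in the pocket of the wooden photo paddle while the paddle stands on the table, and let the tile go. Then lift the paddle by its upright grip and show the tile to the camera: tile centre 20 cm straight in front of the lens at lens height, the paddle's long side square across the line of sight, and its top face tipped 25 degrees from level towards the lens. Finish while still holding it there in the air; do not touch the camera, and leave the green tile, the bowl and the mug where they are.

Things in the scene. Friction and masses are not known exactly. Their poses are not given: they have to be found in the camera images.
- tile_blue_center (a point): centre (half-way up) of the loose square clay tile with the blue glazed top, 50 x 50 x 12 mm, 45 to 90 g, lying glazed face up on the table; x and y run along its edges, z out of the glazed face; the square fits the pocket in any of its four turns. It may be gripped across either pair of edges; at least 110 mm between the centres of the two tiles
- tile_green_center (a point): centre of a like tile (50 x 50 x 12 mm) with a green top: leave it alone
- holder_grip (a point): loose wooden photo paddle, 0.2 to 0.35 kg: a plate 160 (x) x 76 (y) x 10 mm lying on the table, with a dark upright grip 30 (x) x 14 (y) x 50 mm on it: grip it across the 14 mm. This point: the grip's middle, 35 mm above the paddle's underside. The plate reaches 100 mm to +x (pocket end) and 60 mm to -x (white, grey, black patches). z is up out of the plate
- pocket (a point): centre of the pocket's floor, 64 mm to +x of the grip's middle and 25 mm below it, level with the plate's top (10 mm above the underside); axes as the paddle. Inside 55 x 55 mm (2.5 mm clearance all round the tile); rim 8 mm high, its upper 6 mm a lead-in flaring out by 3.5 mm; the seated tile stands 4 mm proud. The rim is open for 34 mm amid its +y and -y sides for the fingers (tile gripped along y)
- lens (a point): middle of the front glass of the fixed black inspection camera (body 45 x 85 x 58 mm on a stand 100 mm across, lens ring red), 190 mm above the table; the camera looks level along this frame's -x, z is up, y runs across the line of sight
- focus (a point): an unmarked point in the air 200 mm straight in front of the lens (along -x of the camera) and at its height, where the tile's centre belongs; axes as the lens, so +x points from here to the lens
- bowl_rim (a point): middle of the mouth of an orange bowl, 110 mm across and 50 mm high, a bystander
- mug_rim (a point): middle of the mouth of a dark brown mug, 76 mm across and 85 mm high, a bystander
Mind the look-alikes: they are no part of the job. What is shaped like the part that bears tile_blue_center but purple or yellow is not meant.

How it is judged:
On the way:
1. the blue tile is seated flat and square in the pocket and let go, with the paddle standing on the table (x of tile_blue_center in the frame of pocket between -0.005 and 0.005 m and y of tile_blue_center in the frame of pocket between -0.005 and 0.005 m and z of tile_blue_center in the frame of pocket between 0.0035 and 0.0085 m and angle between the z axis of tile_blue_center and the z axis of holder_grip, either way round below 0.07 rad and (angle between the x axis of tile_blue_center and the x axis of holder_grip, either way round below 0.12 rad or angle between the x axis of tile_blue_center and the y axis of holder_grip, either way round below 0.12 rad) and contact force between tile_blue and the fingers below 0.2 N and angle between holder_grip's own z axis and vertical below 0.05 rad and height (world z) of holder_grip below 0.04 m), for 0.2 s.
At the end, for the whole second after the job is handed in: paddle held by its grip in the air; blue tile seated in the pocket (5 mm, flat within 4 degrees), untouched by fingers, its centre within 25 mm of the point 200 mm before the lens; top tipped 15 to 35 degrees towards the lens, long side square to the line of sight within 12 degrees (x of tile_blue_center in the frame of pocket between -0.005 and 0.005 m and y of tile_blue_center in the frame of pocket between -0.005 and 0.005 m and z of tile_blue_center in the frame of pocket between 0.0035 and 0.0085 m and angle between the z axis of tile_blue_center and the z axis of holder_grip, either way round below 0.07 rad and (angle between the x axis of tile_blue_center and the x axis of holder_grip, either way round below 0.12 rad or angle between the x axis of tile_blue_center and the y axis of holder_grip, either way round below 0.12 rad) and contact force between tile_blue and the fingers below 0.2 N and distance between tile_blue_center and focus below 0.025 m and angle between holder_grip's own z axis and vertical between 0.262 and 0.611 rad and angle between the x axis of holder_grip and the y axis of focus, either way round below 0.21 rad and z of lens in the frame of holder_grip above 0.03 m and contact force between holder and the fingers above 1 N and contact force between holder and table below 0.05 N and height (world z) of holder_grip above 0.12 m); the arm keeps its last pose, push and grip.
It fails at once if the camera is touched (contact force between cam and anything else above 1 N).
It fails at once if the green tile, the bowl or the mug is moved by more than 20 mm (distance of any of tile_green_center, bowl_rim, mug_rim from where it was at the start of the episode above 0.02 m).
It also fails if it takes over 54 s, if anything falls off the work surface, if the arm or the gripper's body presses on something with over 40 N, if the wrist force passes 120 N, or if a joint passes its speed limit or range.

ROBOT

A 7-joint arm with a two-finger parallel gripper is mounted at the origin on the work surface. World frame = base frame: x ahead of the robot, y to its left, z up, the work surface at z = 0. Lengths are in m, angles in rad, forces in N, time in s.
With the tool pointing down it reaches from about 0.425 to 0.925 m from the base axis. Payload 6.8 kg.
Tool frame: the origin (TCP) lies at the very end of the fingers, on their centre line; the grasp point (between the pads) lies 19 mm behind it; z points along the fingers, y is the line along which they close (so a half turn about z gives the same grasp; the last joint's range is limited). The gripper opens to 85 mm and grips with 20 to 120 N. Pads are 22 mm wide; open, the fingers measure 114 mm over their backs; the gripper's body (76 mm by 85 mm) begins 54 mm behind the grasp point. The pads swing forward as they close: fully open they stand 13 mm farther back than shut.
Start: joints at [-1.4, 0.477, 0.022, 1.555, -0.011, 1.109, -0.083], TCP at [0.186, 0.649, 0.231] pointing down, gripper open.
Joint ranges: [-2.96, 2.96], [-0.34, 2.1], [-1.41, 1.46], [0.24, 2.44], [-1.37, 4.51], [0.17, 1.92], [-2.96, 2.96]. Speed limits (rad/s): [2.39, 2.39, 3.14, 3.14, 3.14, 3.14, 3.14].

INTERFACE

Orientations are given as a unit quaternion [w, x, y, z].
In Python, from station import get_obs, read_camera, hand_in gives the robot as it stands.
- The arm moves only by the tool arm_command, never from a script. Its argument "commands" is one flat list of numbers, 7 for each row, row after row: the shift along the tool's x, y, z in m, then the turn, a rotation vector about the tool's x, y, z in degrees, then the opening, from 0 (shut) to 1 (fully open). In form: [tx, ty, tz, rx, ry, rz, fingers, tx, ty, tz, rx, ry, rz, fingers, ...]. A call has 1 to 8 rows; each row is the pose to reach, as a shift and turn from the pose commanded when the call began, along the tool's axes at that moment; what a row does not reach only later rows make up. A row lasts 1/10 s, in which the tool goes at most 50 mm and 8.59 degrees, less where a joint would pass 70% of its speed; a pose out of reach is approached as far as the arm can. A call with a gripper value outside its range is refused whole. The fingers move at their own pace and stop on an object; "force" is the grip in N (left out, the last holds). Time passes only in rows, so rows that repeat a pose let the fingers close. It gives the time, the measured TCP pose, the force, the opening and the grip force at its end, in the units of the state.
- get_obs(): the state, without advancing time (a new reading comes with each control period).
- read_camera(name): name is "scene" or "side" or "wrist"; returns a dict with "img" (400x640x3 uint8, red, green, blue), "camera_matrix" (3x3 intrinsics, pixels), "k1" (the pictures are not rectified: a ray, as slopes to the right and down, at radius r is drawn at 1 + k1 r^2 times it, then the intrinsics apply), "pose" (4x4, takes a point from camera to world coordinates). Camera axes: x right, y down, z forward; pixel columns grow to the right and rows downward; lengths in m; the calibration is good to about 2 mm. A picture is of the moment at which its call begins. There is no depth.
- hand_in(): hands the job in; it is judged then, once.
The state is a dict: "t": time; "q": joint angles; "joint_vel": joint speeds; "joint_torque": joint torques, N m; "eef_pos": TCP position; "tool_rot": TCP orientation; "contact_force": force on the tool from outside, world axes, zero at the start; "torque": the same for the moment, N m; "gripper_width": opening from 0.0 (shut) to 1.0 (fully open); "grasp_force": force on a finger pad.
Only numpy, scipy, OpenCV 4.12 (cv2) and the standard library are available. Lean on these libraries where they do the work, as an engineer would, in place of code of your own. Each camera call takes 0.05 s, during which the arm holds its last target. There are 200 camera calls.

## Working session

There is one attempt and no reset: what is moved stays moved. The work goes in short steps, Python scripts to look and compute and a tool call to move; the robot and the scene stay as the last step left them, time stands still between calls to the robot, and variables do not carry over. Pictures are saved under pics/ and viewed, at most 10 in all, crops included, and the job is handed in when it is done.

Besides the shell and the picture viewer there is one more tool, called after "Request:" by a JSON object that holds its "fn" and its "kwargs". arm_command: Moves the arm, as the interface text tells. Its arguments: {"type":"object","properties":{"commands":{"type":"array","items":{"type":"number"}},"force":{"type":"number"}},"required":["commands"]}

```bash
ls; mkdir -p pics; python3 - <<'E'
from station import get_obs, read_camera
import cv2,numpy as np,pickle
print(get_obs())
d={n:read_camera(n) for n in("scene","side","wrist")}
pickle.dump(d,open("cams0.pkl","wb"))
for n in d:
    cv2.imwrite(f"pics/{n}0.png",d[n]["img"][...,::-1]); print(n,d[n]["camera_matrix"].tolist(),d[n]["k1"],np.round(d[n]["pose"],3).tolist())
E
```

```text
pics
{'t': 0.0, 'q': array([-1.40008489,  0.47779469,  0.02234529,  1.5564523 , -0.01148384,
        1.10930579, -0.08311948]), 'joint_vel': array([-3.34943011e-04,  1.00889959e-03,  2.97879749e-04,  1.39270885e-03,
        3.16139339e-04, -7.03590642e-05, -1.30946729e-03]), 'joint_torque': array([ 9.62800698e-06, -5.96457160e+01,  1.60791781e+00, -2.81196392e+01,
        1.24032740e-02,  9.38346639e-03,  6.01281329e-06]), 'eef_pos': array([0.18562775, 0.64835579, 0.23032911]), 'tool_rot': array([-5.09773811e-05,  1.38952391e-01,  9.90298639e-01, -9.14486151e-04]), 'contact_force': array([ 0.33744367,  0.04655606, -0.80678992]), 'torque': array([ 0.0201896 , -0.00307513,  0.00242014]), 'grasp_force': 0.0, 'gripper_width': 0.9968375405931474}
scene [[513.4965298937767, 0.0, 320.4724173673775], [0.0, 513.4965298937767, 191.13757665986924], [0.0, 0.0, 1.0]] 0.04715465575726232 [[-0.856, 0.44, -0.273, 0.891], [0.517, 0.714, -0.473, 0.609], [-0.013, -0.545, -0.838, 1.222], [0.0, 0.0, 0.0, 1.0]]
side [[411.2763483957014, 0.0, 318.4045230228251], [0.0, 411.2763483957014, 205.13197948502443], [0.0, 0.0, 1.0]] -0.06927634800780084 [[-0.937, -0.191, 0.291, 0.177], [-0.348, 0.552, -0.758, 0.983], [-0.016, -0.812, -0.584, 0.912], [0.0, 0.0, 0.0, 1.0]]
wrist [[311.86963866921633, 0.0, 317.5302419557167], [0.0, 311.86963866921633, 203.00940826575194], [0.0, 0.0, 1.0]] -0.03577977389579104 [[0.274, 0.908, 0.316, 0.104], [0.962, -0.258, -0.092, 0.673], [-0.002, 0.329, -0.944, 0.371], [0.0, 0.0, 0.0, 1.0]]
```

View pics/scene0.png

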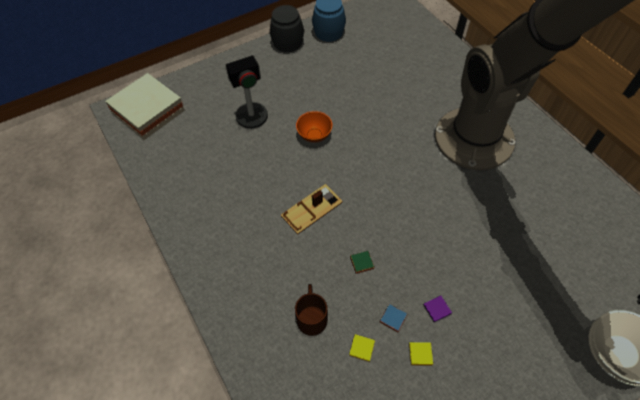

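View pics/side0.png

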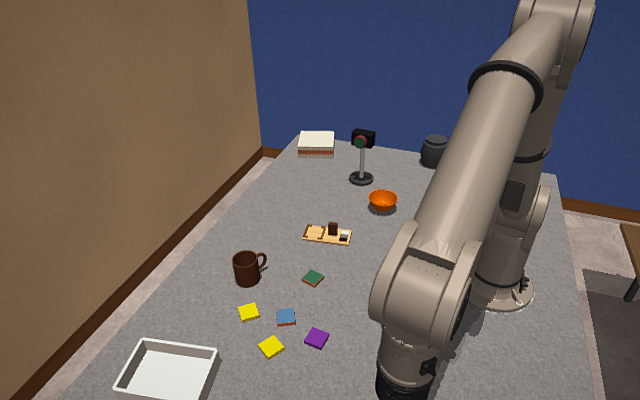

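The scene picture shows the blue tile at (393,318), the green tile at (362,261), the paddle at (311,208) with its pocket end to the left, the camera at (245,75), the bowl at (314,128) and the mug at (311,313). The side picture shows the same objects, with the blue tile at (286,317).

```bash
cat > h.py <<'E'
import cv2,numpy as np,pickle
from scipy.spatial.transform import Rotation as R
def rays(c,px):
    K=c["camera_matrix"];p=(np.atleast_2d(px).astype(float)-K[:2,2])/[K[0,0],K[1,1]]
    u=p.copy()
    for _ in range(20): u=p/(1+c["k1"]*(u**2).sum(1,keepdims=True))
    d=np.c_[u,np.ones(len(u))]@c["pose"][:3,:3].T
    return c["pose"][:3,3],d
def plane(c,px,z):
    o,d=rays(c,px); return o+d*((z-o[2])/d[:,2])[:,None]
def tri(c1,p1,c2,p2):
    o1,d1=rays(c1,p1);o2,d2=rays(c2,p2);d1,d2=d1[0],d2[0]
    s,t=np.linalg.lstsq(np.c_[d1,-d2],o2-o1,rcond=None)[0]
    a,b=o1+s*d1,o2+t*d2; return (a+b)/2,np.linalg.norm(a-b)
def project(c,P):
    q=(np.atleast_2d(P)-c["pose"][:3,3])@c["pose"][:3,:3];u=q[:,:2]/q[:,2:]
    u=u*(1+c["k1"]*(u**2).sum(1,keepdims=True));K=c["camera_matrix"]
    return u*[K[0,0],K[1,1]]+K[:2,2]
def hsv(c): return cv2.cvtColor(c["img"],cv2.COLOR_RGB2HSV)
def blobs(m,amin=30):
    cs,_=cv2.findContours(m.astype(np.uint8),cv2.RETR_EXTERNAL,cv2.CHAIN_APPROX_NONE)
    return sorted([k[:,0] for k in cs if cv2.contourArea(k)>amin],key=lambda k:-cv2.contourArea(k))
def rng(c,lo,hi): return cv2.inRange(hsv(c),np.array(lo),np.array(hi))>0
def box(c,k,z):
    P=plane(c,k,z)[:,:2]; r=cv2.minAreaRect((P*1000).astype(np.float32))
    return np.round(r[0],1),np.round(r[1],1),round(r[2],1)
def looks():
    from station import read_camera
    return {n:read_camera(n) for n in("scene","side","wrist")}
E
python3 - <<'E'
from h import *
d=pickle.load(open("cams0.pkl","rb"))
for n in("scene","side"):
    c=d[n]
    for nm,lo,hi,z in(("blue",(95,80,70),(115,255,255),.012),("green",(50,80,30),(85,255,255),.012),("wood",(10,60,110),(28,255,255),.012),("orange",(4,200,120),(13,255,255),.05),("red",(170,120,50),(180,255,255),.19),("red2",(0,130,50),(4,255,255),.19)):
        for k in blobs(rng(c,lo,hi),12)[:3]: print(n,nm,k.mean(0).round(),len(k),box(c,k,z))
s=d["scene"]["img"][40:250,200:370];e=d["side"]["img"][115:255,290:420]
a=cv2.resize(s,None,fx=2.8,fy=2.8,interpolation=2);b=cv2.resize(e,None,fx=2.4,fy=2.4,interpolation=2)
o=np.zeros((590,800,3),np.uint8);o[:588,:476]=a;o[:336,480:480+312]=b;cv2.imwrite("pics/crop1.png",o[...,::-1])
E
```

```text
scene blue [328.   7.] 73 (array([  61.7, -734.9]), array([ 94.6, 101.9]), 57.8)
scene blue [393. 317.] 62 (array([534.5, 327.8]), array([46.5, 45.6]), 28.2)
scene green [362. 261.] 61 (array([517.4, 165. ]), array([44.5, 46.2]), 75.6)
scene wood [309. 211.] 189 (array([545.9, -41.4]), array([160. ,  77.3]), 8.2)
scene wood [314. 124.] 93 (array([ 388.8, -294.4]), array([107.9, 113.5]), 58.2)
scene orange [313. 129.] 77 (array([ 415.9, -251. ]), array([76.6, 80.1]), 7.3)
scene red2 [246.  75.] 30 (array([ 533.7, -416.3]), array([43.5, 16.1]), 2.4)
side blue [371.  67.] 795 (array([  777.7, -2817.9]), array([3592., 4249.]), 18.5)
side blue [604. 109.] 538 (array([ -984.6, -3539.4]), array([6147.8,  547.5]), 76.2)
side blue [285. 315.] 55 (array([533.5, 329.7]), array([46. , 47.3]), 28.1)
side green [312. 276.] 40 (array([516.2, 166.7]), array([42.9, 42.8]), 74.8)
side green [359. 143.] 24 (array([ 621.9, -727.7]), array([38. , 93.5]), 16.2)
side wood [ 85. 159.] 1210 (array([ 3482.3, -2695.6]), array([2893.9, 8005.4]), 54.5)
side wood [327. 235.] 137 (array([541.6, -34.9]), array([160.4,  87.5]), 7.8)
side wood [383. 197.] 68 (array([ 411.7, -315.5]), array([113.8, 113.4]), 57.9)
side orange [382. 199.] 98 (array([ 401. , -257.4]), array([ 99.8, 104.5]), 14.6)
```

View pics/crop1.png

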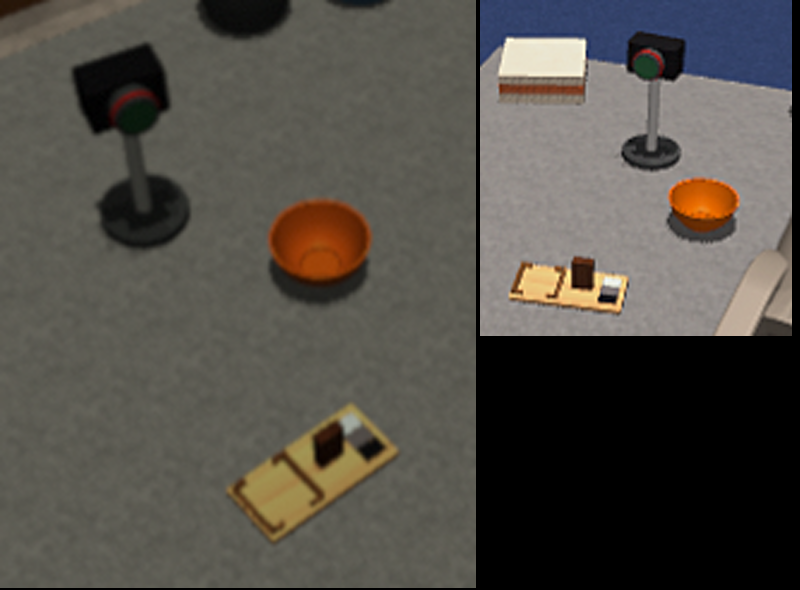

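Crop 1 shows the paddle with its pocket end towards +x world, the lens at about (248,79) in scene and (360,142) in side, facing roughly +y, and the bowl well clear. Next I'll work out the move above the blue tile and locate the lens.

```bash
cat >> h.py <<'E'
def to(pos,yaw_y,tilt=None):
    """shift+turn in tool axes to TCP pos with tool y at world angle yaw_y(deg), pointing down"""
    from station import get_obs
    o=get_obs();q=o["tool_rot"];A=R.from_quat([q[1],q[2],q[3],q[0]])
    a=np.radians(yaw_y);y=np.array([np.cos(a),np.sin(a),0]);z=np.array([0,0,-1.]);B=R.from_matrix(np.c_[np.cross(y,z),y,z])
    if tilt is not None: B=tilt*B
    print("t",round(o["t"],2),"shift",np.round(A.inv().apply(np.array(pos)-o["eef_pos"]),4),"turn",np.round((A.inv()*B).as_rotvec(degrees=True),1))
E
python3 - <<'E'
from h import *
d=pickle.load(open("cams0.pkl","rb"));s,e=d["scene"],d["side"]
print("lens",tri(s,(248.2,79.3),e,(359.6,141.7)))
print("base",plane(s,(251.8,115.7),.01),plane(e,(361,178),.01))
for n in (s,e):
  for k in blobs(rng(n,(25,120,100),(33,255,255)),30)[:2]: print("yel",box(n,k,.012))
print("mug",plane(s,(311,311),.08))
to((.534,.329,.16),118)
E
```

```text
lens (array([ 0.53411735, -0.39873993,  0.18878818]), np.float64(0.00037726364668757575))
base [[ 0.53384897 -0.4268577   0.01      ]] [[ 0.52822819 -0.42571072  0.01      ]]
yel (array([530.5, 430.9]), array([50. , 51.1]), 58.9)
yel (array([639.9, 348.8]), array([51.4, 50.4]), 41.6)
yel (array([528.6, 432.7]), array([50. , 50.2]), 57.7)
yel (array([637.2, 351.2]), array([49.4, 50.9]), 42.2)
mug [[0.70811397 0.23490849 0.08      ]]
t 0.15 shift [-0.4228 -0.2112  0.0709] turn [ -0.1  -0.  -44. ]
```

Request:
{"fn": "arm_command", "kwargs": {"commands": [-0.423, -0.211, 0.071, 0, 0, -44, 1, -0.423, -0.211, 0.071, 0, 0, -44, 1, -0.423, -0.211, 0.071, 0, 0, -44, 1, -0.423, -0.211, 0.071, 0, 0, -44, 1, -0.423, -0.211, 0.071, 0, 0, -44, 1, -0.423, -0.211, 0.071, 0, 0, -44, 1, -0.423, -0.211, 0.071, 0, 0, -44, 1, -0.423, -0.211, 0.071, 0, 0, -44, 1], "force": 40}}

```text
t: 0.95
eef_pos: [0.4784, 0.3804, 0.1716]
tool_rot: [-0.0, -0.242, 0.97, 0.0]
contact_force: [0.6, 1.3, -0.1]
gripper_width: 1.002
grasp_force: 0.0
```

```bash
python3 -c "
from h import *
to((.534,.329,.16),118)"
```

```text
t 0.95 shift [-0.025  -0.0715  0.0116] turn [ 0. -0.  0.]
```

Request:
{"fn": "arm_command", "kwargs": {"commands": [-0.025, -0.072, 0.012, 0, 0, 0, 1, -0.025, -0.072, 0.012, 0, 0, 0, 1, -0.025, -0.072, 0.012, 0, 0, 0, 1, -0.025, -0.072, 0.012, 0, 0, 0, 1]}}

```text
t: 1.35
eef_pos: [0.5331, 0.3297, 0.1595]
tool_rot: [-0.0, -0.241, 0.97, -0.0]
contact_force: [-1.2, 0.8, 0.0]
gripper_width: 1.003
grasp_force: 0.0
```

```bash
python3 - <<'E'
from h import *
d=looks();pickle.dump(d,open("cams1.pkl","wb"));c=d["wrist"]
cv2.imwrite("pics/w1.png",c["img"][...,::-1])
for k in blobs(rng(c,(95,80,60),(115,255,255)),100)[:3]: print(k.mean(0),box(c,k,.012))
to((.534,.329,.16),118)
E
```

```text
[308.79723502 181.29493088] (array([531.9, 322.5]), array([32.7, 33.3]), 28.2)
[322.00943396 203.48113208] (array([542.6, 339.6]), array([20.6, 37.3]), 28.2)
t 1.5 shift [-0.0005 -0.0036  0.0001] turn [ 0.1 -0.   0.2]
```

View pics/w1.png

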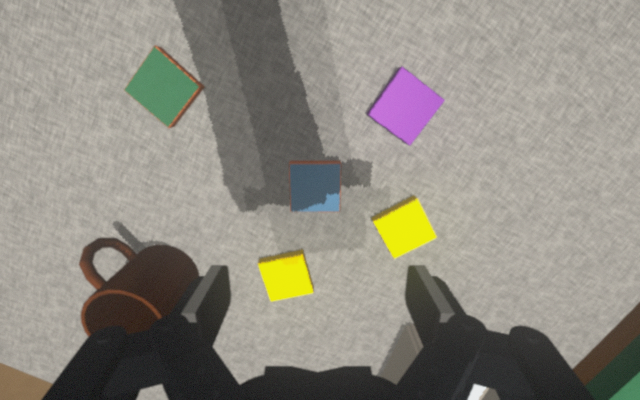

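The wrist picture shows the blue tile at (315,187), its edges aligned with the fingers and half of it in shadow. The yellow tiles are at (287,277) and (405,228).

```bash
python3 - <<'E'
from h import *
d=pickle.load(open("cams1.pkl","rb"))
for n in("wrist","scene","side"):
    c=d[n];m=rng(c,(95,70,25),(118,255,255)).astype(np.uint8);m=cv2.morphologyEx(m,cv2.MORPH_CLOSE,np.ones((3,3)))
    for k in blobs(m,100)[:6]:
        b=box(c,k,.012)
        if abs(b[0][0]-534)<30 and abs(b[0][1]-329)<30: print(n,k.mean(0),b)
to((.534,.329,.012),118)
E
```

```text
wrist [314.88202247 187.40449438] (array([533.7, 330.3]), array([45.1, 45.5]), 28.2)
scene [393.5        316.67741935] (array([534.8, 327.9]), array([46.1, 45.4]), 26.8)
side [285.43636364 315.4       ] (array([533.4, 329.6]), array([46. , 47.4]), 27.7)
t 1.5 shift [-0.0005 -0.0038  0.1481] turn [ 0.1 -0.   0.2]
```

Request:
{"fn": "arm_command", "kwargs": {"commands": [0, -0.003, 0.05, 0, 0, 0, 1, 0, -0.003, 0.1, 0, 0, 0, 1, 0, -0.003, 0.1, 0, 0, 0, 1, 0, -0.003, 0.1, 0, 0, 0, 1]}}

```text
t: 1.9
eef_pos: [0.5335, 0.3285, 0.0602]
tool_rot: [-0.001, -0.243, 0.97, -0.0]
contact_force: [-0.3, 0.1, 1.6]
gripper_width: 0.998
grasp_force: 0.0
```

```bash
python3 -c "
from h import *
from station import *
to((.534,.3295,.001),118)
c=read_camera('wrist')
to((.534,.3295,.001),118)
m=rng(c,(95,70,25),(118,255,255)).astype(np.uint8);m=cv2.morphologyEx(m,cv2.MORPH_CLOSE,np.ones((3,3)))
for k in blobs(m,100)[:3]: print(k.mean(0),box(c,k,.012))
"
```

```text
t 1.9 shift [-0.0009  0.0006  0.0592] turn [ 0.  -0.1  0.1]
t 1.95 shift [0.0009 0.0007 0.0609] turn [0.  0.1 0.1]
[319.17241379 228.75862069] (array([533.6, 330.2]), array([45.5, 46.3]), 28.2)
```

Request:
{"fn": "arm_command", "kwargs": {"commands": [0, 0.0005, 0.04, 0, 0, 0, 1, 0, 0.0005, 0.059, 0, 0, 0, 1, 0, 0.0005, 0.059, 0, 0, 0, 1, 0, 0.0005, 0.059, 0, 0, 0, 0.3, 0, 0.0005, 0.059, 0, 0, 0, 0.3, 0, 0.0005, 0.059, 0, 0, 0, 0.3, 0, 0.0005, 0.059, 0, 0, 0, 0.3, 0, 0.0005, 0.059, 0, 0, 0, 0.3], "force": 40}}

```text
t: 2.75
eef_pos: [0.5357, 0.3292, 0.0036]
tool_rot: [0.002, -0.242, 0.97, 0.001]
contact_force: [-1.1, -0.7, 8.3]
gripper_width: 0.57
grasp_force: 40.5
```

Request:
{"fn": "arm_command", "kwargs": {"commands": [0, 0, -0.04, 0, 0, 0, 0.3, 0, 0, -0.09, 0, 0, 0, 0.3, 0, 0, -0.14, 0, 0, 0, 0.3, 0, 0, -0.18, 0, 0, 0, 0.3, 0, 0, -0.18, 0, 0, 0, 0.3]}}

```text
t: 3.25
eef_pos: [0.5379, 0.3304, 0.1892]
tool_rot: [0.006, -0.242, 0.97, 0.003]
contact_force: [1.0, 0.1, -0.7]
gripper_width: 0.567
grasp_force: 42.6
```

```bash
python3 -c "
from h import *
to((.588,-.035,.18),98)"
```

```text
t 3.25 shift [ 0.1274 -0.3462  0.0069] turn [ 0.2  0.7 20. ]
```

Request:
{"fn": "arm_command", "kwargs": {"commands": [0.127, -0.346, 0, 0, 0, 20, 0.3, 0.127, -0.346, 0, 0, 0, 20, 0.3, 0.127, -0.346, 0, 0, 0, 20, 0.3, 0.127, -0.346, 0, 0, 0, 20, 0.3, 0.127, -0.346, 0, 0, 0, 20, 0.3, 0.127, -0.346, 0, 0, 0, 20, 0.3, 0.127, -0.346, 0, 0, 0, 20, 0.3, 0.127, -0.346, 0, 0, 0, 20, 0.3]}}

```text
t: 4.05
eef_pos: [0.5845, -0.0441, 0.1816]
tool_rot: [0.0, -0.066, 0.998, -0.001]
contact_force: [-0.6, 0.7, -0.8]
gripper_width: 0.568
grasp_force: 42.6
```

Request:
{"fn": "arm_command", "kwargs": {"commands": [0, 0, 0, 0, 0, 0, 0.3, 0, 0, 0, 0, 0, 0, 0.3, 0, 0, 0, 0, 0, 0, 0.3]}}

```text
t: 4.35
eef_pos: [0.5846, -0.035, 0.181]
tool_rot: [-0.0, -0.071, 0.997, 0.001]
contact_force: [-0.2, 0.1, -0.6]
gripper_width: 0.57
grasp_force: 42.6
```

```bash
python3 - <<'E'
from h import *
d=looks();pickle.dump(d,open("cams2.pkl","wb"));c=d["wrist"]
cv2.imwrite("pics/w2.png",c["img"][...,::-1])
to((.588,-.035,.18),98)
E
```

```text
t 4.5 shift [-0.0033 -0.0002  0.0009] turn [0.  0.  0.2]
```

View pics/w2.png

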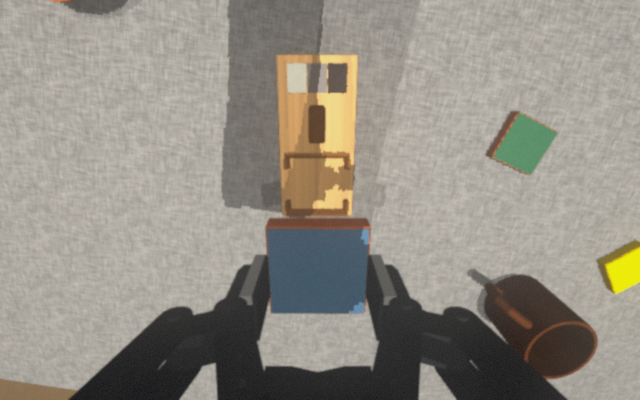

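The wrist picture shows the tile square in the fingers at (318,268). The plate's corners run from (277,55) to (353,215), with the grip at (317,124), so the paddle is nearly aligned with the tool.

```bash
python3 - <<'E'
from h import *
d=pickle.load(open("cams2.pkl","rb"))
c=d["wrist"];m=rng(c,(95,70,25),(118,255,255)).astype(np.uint8);m=cv2.morphologyEx(m,cv2.MORPH_CLOSE,np.ones((3,3)))
for k in blobs(m,500)[:2]: print("tile",k.mean(0),k.min(0),k.max(0),box(c,k,.190))
for n in d:
    c=d[n]
    m=rng(c,(8,70,60),(28,255,255)).astype(np.uint8)
    for k in blobs(m,500)[:4]:
        b=box(c,k,.010)
        if abs(b[0][0]-545)<40 and abs(b[0][1]+40)<40: print(n,"wood",k.min(0),k.max(0),b)
c=d["wrist"]
m=(hsv(c)[...,2]<90);m[:100]=0;m[150:]=0;m[:,:300]=0;m[:,335:]=0
for k in blobs(m,50): print("grip",k.min(0),k.max(0),box(c,k,.06),box(c,k,.010))
# left/right long edges, z=.010
h=hsv(c);w=rng(c,(8,70,60),(28,255,255))
L=[];Rr=[]
for y in range(62,150,4):
    x=np.where(w[y,240:400])[0]+240; L.append((x.min()-.5,y)); Rr.append((x.max()+.5,y))
PL=plane(c,L,.01)[:,:2];PR=plane(c,Rr,.01)[:,:2]
for P in(PL,PR):
    f=np.polyfit(P[:,0],P[:,1],1);print("edge",np.degrees(np.arctan(f[0])),np.polyval(f,.5256),np.polyval(f,.588))
# dark rim bar rows along the centre column
print(c["img"][100:222:1,318].sum(1).tolist())
print(c["pose"][:3,3])
E
```

```text
tile [317.85714286 269.70285714] [268 230] [368 312] (array([582. , -34.7]), array([45.8, 46.8]), 8.2)
scene wood [281 184] [342 233] (array([545.5, -41.5]), array([165.1,  81.1]), 8.1)
side wood [302 224] [351 245] (array([541.9, -37. ]), array([161.8,  88.5]), 7.3)
wrist wood [266  54] [370 233] (array([551.9, -34.6]), array([177.8, 113.8]), 5.8)
edge 7.9154034879939905 -0.08201781389733319 -0.07334199900145326
edge 8.13026768874853 -0.005557591564554765 0.003356877888071666
[542, 542, 542, 533, 489, 322, 219, 211, 216, 209, 218, 214, 217, 222, 214, 222, 212, 217, 215, 222, 221, 205, 205, 218, 212, 213, 221, 210, 210, 228, 209, 213, 212, 209, 215, 218, 218, 215, 213, 215, 208, 208, 223, 291, 341, 352, 356, 359, 360, 352, 353, 352, 324, 298, 267, 254, 235, 252, 299, 339, 348, 351, 350, 344, 347, 336, 349, 343, 350, 353, 355, 347, 351, 338, 348, 342, 347, 349, 350, 349, 342, 344, 337, 346, 342, 356, 357, 361, 364, 353, 354, 350, 352, 349, 355, 363, 365, 362, 372, 398, 506, 565, 577, 580, 579, 576, 576, 561, 482, 348, 294, 293, 267, 288, 304, 349, 396, 383, 309, 248, 235, 232]
[ 0.50100961 -0.04652631  0.32141736]
```

```bash
python3 - <<'E'
from h import *
d=pickle.load(open("cams2.pkl","rb"));c=d["wrist"]
a=np.radians(8);X=np.array([np.cos(a),np.sin(a),0])
for nm,r,z,o in(("-xedge",54.5,.01,-60),("gripback",105,.01,-15),("griptop+",143,.06,15),("rimA",152.5,.018,0),("rimB",158.5,.018,0),("rimC",208.5,.018,0),("rimD",215,.018,0),("end",218,.010,100),("end",218,.0,100)):
    P=plane(c,(318,r),z)[0];print(nm,P.round(4),"along",(P@X*1000-o).round(1))
for n,l in(("scene",0),("side",0)):
    c=d[n];m=rng(c,(8,70,60),(28,255,255)).astype(np.uint8)
    k=[k for k in blobs(m,500) if abs(box(c,k,.01)[0][0]-545)<30 and abs(box(c,k,.01)[0][1]+40)<30][0]
    P=plane(c,k,.01)@X*1000;print(n,P.min()+60,P.max()-100)
E
```

```text
-xedge [ 0.4662 -0.0511  0.01  ] along 514.5
gripback [ 0.5101 -0.0447  0.01  ] along 513.9
griptop+ [ 0.5387 -0.0406  0.06  ] along 512.8
rimA [ 0.5539 -0.0383  0.018 ] along 543.2
rimB [ 0.5597 -0.0375  0.018 ] along 549.1
rimC [ 0.6115 -0.03    0.018 ] along 601.4
rimD [ 0.6187 -0.0289  0.018 ] along 608.6
end [ 0.6252 -0.028   0.01  ] along 515.2
end [ 0.6292 -0.0274  0.    ] along 519.3
scene 511.8512012233339 516.9316573660624
side 510.6373960682286 512.1450878227822
```

Request:
{"fn": "arm_command", "kwargs": {"commands": [-0.005, 0, 0.05, 0, 0, 0, 0.3, -0.005, 0, 0.1, 0, 0, 0, 0.3, -0.005, 0, 0.145, 0, 0, 0, 0.3, -0.005, 0, 0.145, 0, 0, 0, 0.3, -0.005, 0, 0.145, 0, 0, 0, 0.3, -0.005, 0, 0.145, 0, 0, 0, 0.3]}}

```text
t: 5.1
eef_pos: [0.5918, -0.0361, 0.0386]
tool_rot: [0.002, -0.07, 0.998, -0.0]
contact_force: [0.1, -0.5, -0.7]
gripper_width: 0.565
grasp_force: 42.6
```

```bash
python3 - <<'E'
from h import *
d=looks();pickle.dump(d,open("cams3.pkl","wb"));c=d["wrist"]
cv2.imwrite("pics/w3.png",cv2.resize(c["img"][100:340,200:440],None,fx=2.5,fy=2.5)[...,::-1])
to((.590,-.035,.014),98)
m=rng(c,(95,70,25),(118,255,255)).astype(np.uint8);m=cv2.morphologyEx(m,cv2.MORPH_CLOSE,np.ones((3,3)))
for k in blobs(m,500)[:2]: print("tile",k.min(0),k.max(0),box(c,k,.045))
for n in d: print(n,project(d[n],[(.5879,-.035,.018),(.5245,-.0439,.06)]).round(1).tolist())
E
```

```text
t 5.25 shift [0.0014 0.0015 0.0245] turn [-0.   0.3  0. ]
tile [268 230] [368 312] (array([590.9, -35.7]), array([46.9, 47.9]), 8.0)
scene [[299.3, 214.7], [317.3, 193.7]]
side [[313.7, 230.1], [332.1, 222.7]]
wrist [[319.5, 243.3], [320.7, 141.6]]
```

View pics/w3.png

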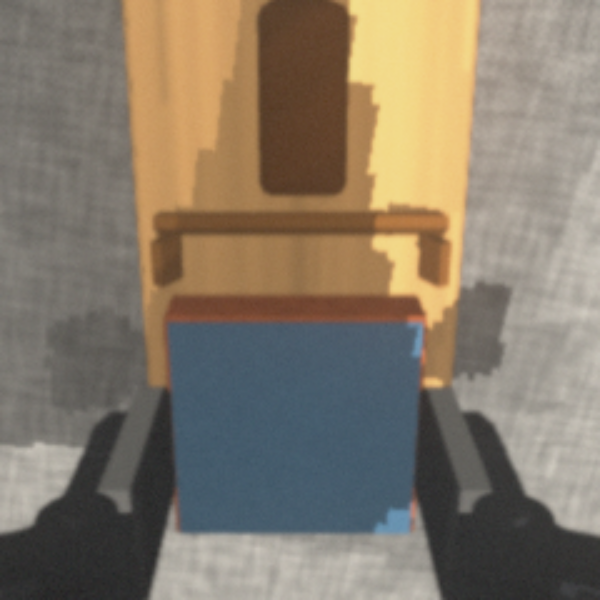

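The wrist crop shows the tile above the pocket, about 1.5 mm left of the plate's centre line and about 2 mm too far in +x. I'll correct both on the way down.

Request:
{"fn": "arm_command", "kwargs": {"commands": [0.0018, 0.0015, 0.005, 0, 0, 0, 0.3, 0.0018, 0.0015, 0.01, 0, 0, 0, 0.3, 0.0018, 0.0015, 0.016, 0, 0, 0, 0.3, 0.0018, 0.0015, 0.02, 0, 0, 0, 0.3, 0.0018, 0.0015, 0.0235, 0, 0, 0, 0.3, 0.0018, 0.0015, 0.0235, 0, 0, 0, 0.3]}}

```text
t: 5.85
eef_pos: [0.5873, -0.0351, 0.0136]
tool_rot: [-0.001, -0.07, 0.998, 0.0]
contact_force: [-7.0, 0.5, 17.8]
gripper_width: 0.571
grasp_force: 44.4
```

```bash
python3 - <<'E'
from h import *
d=looks();pickle.dump(d,open("cams4.pkl","wb"));c=d["wrist"]
cv2.imwrite("pics/w4.png",cv2.resize(c["img"][100:340,200:440],None,fx=2.5,fy=2.5)[...,::-1])
to((.590,-.035,.014),98)
from station import get_obs;o=get_obs();print(o["eef_pos"],o["contact_force"])
E
```

```text
t 6.0 shift [-0.0027 -0.0003 -0.0004] turn [ 0.  -0.1  0. ]
[ 0.58726442 -0.03513202  0.01362827] [-6.23471714  1.33901865 16.29208722]
```

View pics/w4.png

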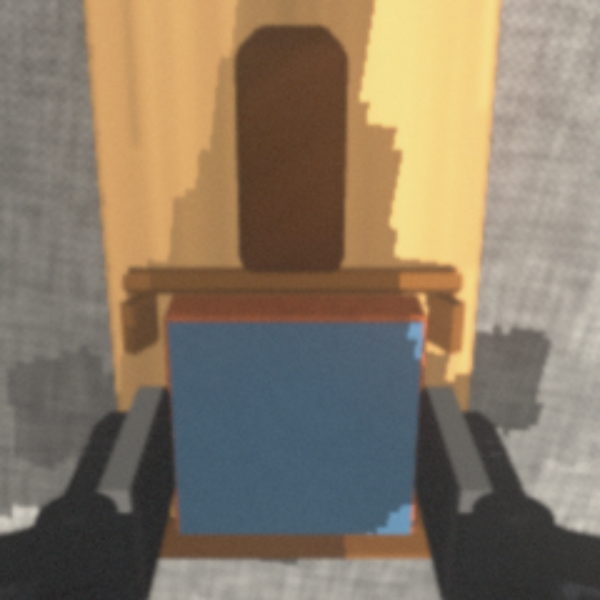

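Request:
{"fn": "arm_command", "kwargs": {"commands": [0.001, 0, -0.002, 0, 0, 0, 0.3, 0.002, 0, -0.002, 0, 0, 0, 0.3, 0.002, 0, 0, 0, 0, 0, 0.3, 0.002, 0, 0, 0, 0, 0, 0.3]}}

```text
t: 6.4
eef_pos: [0.5866, -0.0353, 0.0136]
tool_rot: [0.001, -0.07, 0.998, 0.0]
contact_force: [-3.0, 0.8, 13.8]
gripper_width: 0.564
grasp_force: 44.1
```

Request:
{"fn": "arm_command", "kwargs": {"commands": [0, 0, -0.001, 0, 0, 0, 0.3, 0, 0, -0.001, 0, 0, 0, 0.8, 0, 0, -0.001, 0, 0, 0, 0.8, 0, 0, -0.001, 0, 0, 0, 0.8, 0, 0, -0.03, 0, 0, 0, 0.9, 0, 0, -0.08, 0, 0, 0, 0.9, 0, 0, -0.11, 0, 0, 0, 0.9, 0, 0, -0.11, 0, 0, 0, 0.9]}}

```text
t: 7.2
eef_pos: [0.5887, -0.0357, 0.1269]
tool_rot: [0.004, -0.07, 0.998, -0.0]
contact_force: [0.9, 0.0, 0.2]
gripper_width: 0.902
grasp_force: 0.0
```

```bash
python3 - <<'E'
from h import *
d=looks();pickle.dump(d,open("cams5.pkl","wb"));c=d["wrist"]
a=cv2.resize(c["img"][80:280,240:420],None,fx=3,fy=3);s=cv2.resize(d["scene"]["img"][60:150,215:285],None,fx=5,fy=5)
s=np.clip(s.astype(float)*2,0,255).astype(np.uint8)
o=np.zeros((600,800,3),np.uint8);o[:,:540]=a;o[:450,545:800]=s[:,:255]
cv2.imwrite("pics/w5.png",o[...,::-1])
to((.5245,-.0439,.16),98)
m=rng(c,(95,70,25),(118,255,255)).astype(np.uint8);m=cv2.morphologyEx(m,cv2.MORPH_CLOSE,np.ones((3,3)))
for k in blobs(m,500)[:2]: print("tile",k.min(0),k.max(0),box(c,k,.022))
E
```

```text
t 7.35 shift [ 0.0611 -0.0001 -0.0382] turn [ 0.  -0.1  0. ]
tile [290 176] [345 228] (array([585.4, -34.4]), array([43.8, 46.2]), 5.9)
```

View pics/w5.png

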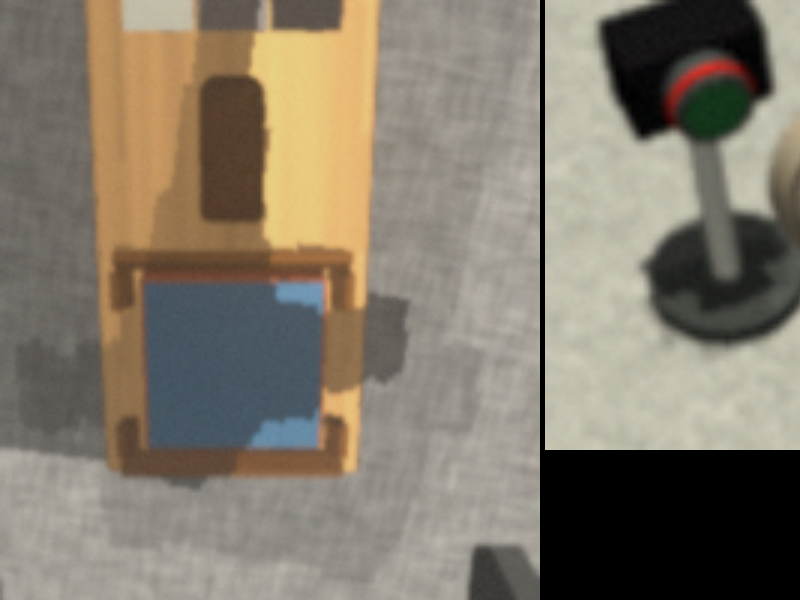

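The picture shows the blue tile inside the rim, flat and square, and released. In the scene crop the camera body's lower front edge runs from (235,87) to (260,78).

```bash
python3 - <<'E'
from h import *
d=pickle.load(open("cams5.pkl","rb"));d0=pickle.load(open("cams0.pkl","rb"));s=d0["scene"];e=d0["side"]
print("BL",tri(s,(235,87.4),e,(352.1,146.7)),"BR",tri(s,(260,78),e,(374.2,148.3)))
print(plane(s,[(235,87.4),(260,78)],.161),plane(e,[(352.1,146.7),(374.2,148.3)],.161))
# dark body mask
for n,c,w in(("scene",s,(225,55,265,95)),("side",e,(345,125,380,152))):
    x0,y0,x1,y1=w;g=c["img"][y0:y1,x0:x1].astype(int).max(2)
    m=g<(34 if n=="scene" else 45)
    m=cv2.morphologyEx(m.astype(np.uint8),cv2.MORPH_CLOSE,np.ones((9,9)))
    k=blobs(m,50)[0]+[x0,y0];ap=cv2.approxPolyDP(cv2.convexHull(k.astype(np.int32)),1.5,True)[:,0]
    print(n,ap.tolist())
    print(plane(c,ap,.161).round(3).tolist(),plane(c,ap,.219).round(3).tolist())
E
```

```text
BL (array([ 0.56912671, -0.42516671,  0.1500442 ]), np.float64(0.004668856811923784)) BR (array([ 0.48520639, -0.42885939,  0.14974553]), np.float64(0.009143824839287893))
[[ 0.57068672 -0.41725836  0.161     ]
 [ 0.49313668 -0.41284649  0.161     ]] [[ 0.56397922 -0.40094692  0.161     ]
 [ 0.47936852 -0.41585058  0.161     ]]
scene [[254, 55], [258, 66], [259, 78], [249, 87], [234, 87], [225, 78], [225, 64], [242, 55]]
[[0.464, -0.506, 0.161], [0.476, -0.459, 0.161], [0.496, -0.414, 0.161], [0.536, -0.398, 0.161], [0.572, -0.42, 0.161], [0.579, -0.466, 0.161], [0.554, -0.517, 0.161], [0.495, -0.525, 0.161]] [[0.488, -0.445, 0.219], [0.498, -0.401, 0.219], [0.517, -0.358, 0.219], [0.556, -0.343, 0.219], [0.59, -0.364, 0.219], [0.596, -0.407, 0.219], [0.573, -0.456, 0.219], [0.516, -0.463, 0.219]]
side [[355, 125], [362, 125], [374, 132], [374, 142], [371, 151], [361, 151], [351, 143]]
[[0.609, -0.597, 0.161], [0.58, -0.606, 0.161], [0.515, -0.556, 0.161], [0.493, -0.467, 0.161], [0.486, -0.391, 0.161], [0.522, -0.378, 0.161], [0.577, -0.43, 0.161]] [[0.576, -0.475, 0.219], [0.549, -0.484, 0.219], [0.489, -0.437, 0.219], [0.469, -0.355, 0.219], [0.462, -0.284, 0.219], [0.495, -0.273, 0.219], [0.546, -0.321, 0.219]]
```

```bash
python3 -c "
from h import *
to((.615,-.34,.30),98)"
```

```text
t 7.35 shift [ 0.013  -0.3059 -0.1784] turn [ 0.  -0.1  0. ]
```

Request:
{"fn": "arm_command", "kwargs": {"commands": [0, 0, -0.05, 0, 0, 0, 0.9, 0, 0, -0.1, 0, 0, 0, 0.9, 0, -0.04, -0.14, 0, 0, 0, 0.9, 0, -0.08, -0.17, 0, 0, 0, 0.9, 0.006, -0.13, -0.17, 0, 0, 0, 0.9, 0.01, -0.18, -0.17, 0, 0, 0, 0.9, 0.013, -0.225, -0.17, 0, 0, 0, 0.9, 0.013, -0.27, -0.17, 0, 0, 0, 0.9]}}

```text
t: 8.15
eef_pos: [0.6093, -0.307, 0.2903]
tool_rot: [-0.002, -0.069, 0.998, 0.0]
contact_force: [-0.1, 1.3, -0.1]
gripper_width: 0.899
grasp_force: 0.0
```

Request:
{"fn": "arm_command", "kwargs": {"commands": [0, -0.035, 0, 0, 0, 0, 0.9, 0, -0.035, 0, 0, 0, 0, 0.9, 0, -0.035, 0, 0, 0, 0, 0.9, 0, -0.035, 0, 0, 0, 0, 0.9]}}

```text
t: 8.55
eef_pos: [0.6156, -0.3372, 0.2909]
tool_rot: [-0.001, -0.071, 0.997, 0.001]
contact_force: [0.8, -0.6, -0.3]
gripper_width: 0.899
grasp_force: 0.0
```

```bash
python3 - <<'E'
from h import *
d=looks();pickle.dump(d,open("cams6.pkl","wb"));c=d["wrist"]
cv2.imwrite("pics/w6.png",np.clip(c["img"][...,::-1]*1.6,0,255).astype(np.uint8))
print(c["pose"][:3,3])
E
```

```text
[ 0.53229847 -0.34863502  0.43238887]
```

View pics/w6.png

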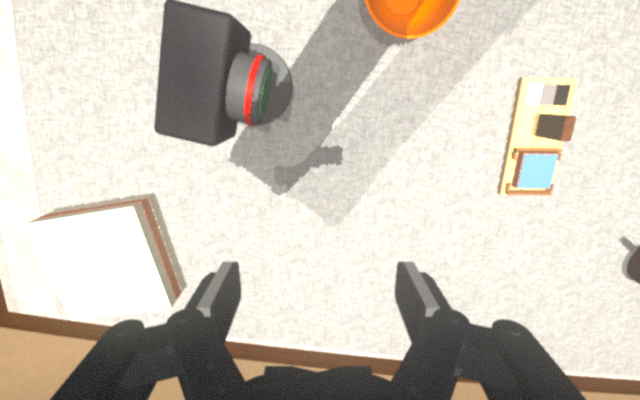

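The wrist picture shows the camera body from above: its top back edge runs from (165,2) to (156,132), the red ring is at about (255,90) and the front glass at about (265,93).

```bash
python3 - <<'E'
from h import *
d=pickle.load(open("cams6.pkl","rb"));c=d["wrist"];g=c["img"].astype(int).max(2)
# back edge: first dark pixel from left, per row
pts=[]
for y in range(8,128,4):
    x=np.where(g[y,120:220]<45)[0]; pts.append((120+x.min()-.5,y))
pts=np.array(pts);print(pts[::6].tolist())
for z in(.161,.219):
    P=plane(c,pts,z);f=np.polyfit(P[:,0],P[:,1],1);print(z,"back edge deg",np.degrees(np.arctan(f[0])),P[[0,-1]].round(4).tolist())
print("corners",plane(c,[(165,2),(156,132)],.219).round(4).tolist())
print("glass",plane(c,(266,92),.19))
for k in blobs(rng(c,(172,100,40),(180,255,255))|rng(c,(0,150,40),(4,255,255)),20): 
    if k[:,0].max()<300 and k[:,1].max()<135:
        print("red",k.min(0),k.max(0),k[k[:,1].argmin()],k[k[:,1].argmax()],plane(c,[k[k[:,1].argmin()],k[k[:,1].argmax()]],.19).round(4).tolist())
for k in blobs(rng(c,(50,80,15),(90,255,255)),20):
    if k[:,0].max()<300: print("green",k.min(0),k.max(0),k[k[:,1].argmin()],k[k[:,1].argmax()],plane(c,[k[k[:,1].argmin()],k[k[:,1].argmax()]],.19).round(4).tolist())
# front face: rows profile to see the top/front boundary
for y in(40,60,): print(g[y,150:255].tolist())
E
```

```text
Traceback (most recent call last):
ValueError: zero-size array to reduction operation minimum which has no identity
```

```bash
python3 - <<'E'
from h import *
d=pickle.load(open("cams6.pkl","rb"));c=d["wrist"];g=c["img"].astype(int).max(2)
pts=[]
for y in range(8,128,4):
    x=np.where(g[y,120:220]<80)[0]
    if len(x): pts.append((120+x.min()-.5,y))
pts=np.array(pts);print(len(pts),pts[::6].tolist())
for z in(.219,):
    P=plane(c,pts,z);f=np.polyfit(P[:,0],P[:,1],1);print(z,"back edge deg",np.degrees(np.arctan(f[0])),P[[0,-1]].round(4).tolist())
print("corners",plane(c,[(165,2),(156,132)],.219).round(4).tolist())
print("glass",plane(c,(266,92),.19))
for nm,m in(("red",rng(c,(172,100,40),(180,255,255))|rng(c,(0,150,40),(4,255,255))),("green",rng(c,(50,80,15),(90,255,255)))):
  for k in blobs(m,20):
    if k[:,0].max()<300 and k[:,1].max()<135:
        e=k[[k[:,1].argmin(),k[:,1].argmax()]];print(nm,k.min(0),k.max(0),e.tolist(),plane(c,e,.19).round(4).tolist())
for y in(40,60): print(g[y,150:255].tolist())
E
```

```text
30 [[164.5, 8.0], [162.5, 32.0], [160.5, 56.0], [158.5, 80.0], [156.5, 104.0]]
0.219 back edge deg -5.271583946623336 [[0.495, -0.4476, 0.219], [0.5657, -0.4545, 0.219]]
corners [[0.4917, -0.4473, 0.219], [0.5709, -0.4536, 0.219]]
glass [[ 0.53555929 -0.38625499  0.19      ]]
red [244  54] [263 123] [[259, 54], [250, 123]] [[0.5106, -0.3936, 0.19], [0.5595, -0.3962, 0.19]]
[156, 162, 164, 165, 161, 158, 154, 150, 152, 153, 141, 100, 67, 59, 60, 57, 60, 57, 58, 61, 57, 60, 56, 58, 58, 57, 59, 59, 59, 60, 57, 61, 59, 60, 63, 57, 56, 57, 59, 59, 59, 62, 63, 60, 65, 64, 63, 60, 62, 67, 65, 63, 64, 65, 68, 65, 65, 69, 66, 64, 67, 70, 66, 69, 68, 69, 70, 69, 68, 70, 71, 71, 75, 73, 74, 72, 64, 60, 56, 44, 48, 46, 46, 46, 50, 43, 52, 48, 44, 41, 46, 50, 47, 46, 46, 46, 50, 50, 53, 59, 100, 142, 154, 159, 166]
[163, 161, 162, 156, 155, 158, 154, 151, 148, 117, 73, 58, 56, 58, 59, 57, 58, 58, 60, 57, 60, 57, 59, 56, 61, 59, 57, 59, 59, 58, 59, 56, 57, 59, 57, 59, 63, 60, 60, 62, 62, 60, 60, 60, 62, 61, 60, 57, 61, 62, 61, 59, 63, 63, 63, 62, 62, 62, 68, 66, 65, 66, 64, 65, 66, 68, 63, 69, 67, 71, 72, 68, 68, 57, 53, 55, 47, 47, 43, 44, 40, 42, 58, 69, 76, 79, 84, 85, 84, 82, 82, 83, 81, 78, 80, 81, 80, 80, 75, 78, 80, 77, 86, 111, 151]
```

```bash
python3 -c "
from h import *
to((.5245,-.0439,.15),98)"
```

```text
t 8.7 shift [0.0487 0.3033 0.1425] turn [ 0.1 -0.   0.2]
```

Request:
{"fn": "arm_command", "kwargs": {"commands": [0, 0.05, 0, 0, 0, 0, 0.6, 0.006, 0.1, 0, 0, 0, 0, 0.6, 0.016, 0.15, 0, 0, 0, 0, 0.6, 0.026, 0.2, 0.03, 0, 0, 0, 0.6, 0.038, 0.24, 0.06, 0, 0, 0, 0.6, 0.048, 0.28, 0.09, 0, 0, 0, 0.6, 0.0487, 0.303, 0.13, 0, 0, 0, 0.6, 0.0487, 0.303, 0.142, 0, 0, 0, 0.6]}}

```text
t: 9.5
eef_pos: [0.5219, -0.0405, 0.1479]
tool_rot: [-0.002, -0.074, 0.997, 0.001]
contact_force: [0.0, -0.1, 0.7]
gripper_width: 0.599
grasp_force: 0.0
```

Request:
{"fn": "arm_command", "kwargs": {"commands": [0, 0, 0, 0, 0, 0, 0.6, 0, 0, 0, 0, 0, 0, 0.6, 0, 0, 0, 0, 0, 0, 0.6]}}

```text
t: 9.8
eef_pos: [0.5262, -0.0468, 0.1521]
tool_rot: [0.001, -0.069, 0.998, -0.0]
contact_force: [-0.1, -0.3, 0.3]
gripper_width: 0.604
grasp_force: 0.0
```

```bash
python3 - <<'E'
from h import *
from station import read_camera
c=read_camera("wrist");h=hsv(c)
m=rng(c,(95,70,25),(118,255,255)).astype(np.uint8);m=cv2.morphologyEx(m,cv2.MORPH_CLOSE,np.ones((3,3)))
for k in blobs(m,500)[:2]: print("tile",k.min(0),k.max(0),box(c,k,.022))
p=project(c,[(.5245,-.0439,.06)])[0];print(p)
m=(h[...,2]<100)&(h[...,0]<20);
for k in blobs(m,200):
    if abs(k.mean(0)-p).max()<40: print("grip",k.min(0),k.max(0),box(c,k,.06))
to((.5245,-.0439,.022),98)
cv2.imwrite("pics/w7.png",c["img"][...,::-1])
E
```

```text
tile [297 229] [345 271] (array([584.3, -35. ]), array([45.8, 46.1]), 8.0)
[320.82565333 205.19697085]
grip [312 172] [329 221] (array([517.9, -45.3]), array([40.4, 13.7]), 8.7)
t 9.85 shift [0.0017 0.0033 0.1301] turn [-0.   0.2 -0.1]
```

Request:
{"fn": "arm_command", "kwargs": {"commands": [0.001, 0.002, 0.05, 0, 0, 0, 0.6, 0.001, 0.002, 0.1, 0, 0, 0, 0.6, 0.001, 0.002, 0.129, 0, 0, 0, 0.6, 0.001, 0.002, 0.129, 0, 0, 0, 0.6, 0.001, 0.002, 0.129, 0, 0, 0, 0, 0.001, 0.002, 0.129, 0, 0, 0, 0, 0.001, 0.002, 0.129, 0, 0, 0, 0, 0.001, 0.002, 0.129, 0, 0, 0, 0], "force": 110}}

```text
t: 10.65
eef_pos: [0.5255, -0.0443, 0.0239]
tool_rot: [0.002, -0.07, 0.998, -0.0]
contact_force: [-0.8, 0.6, 6.0]
gripper_width: 0.149
grasp_force: 107.1
```

Request:
{"fn": "arm_command", "kwargs": {"commands": [0, 0, 0, 0, 0, 0, 0, 0, 0, 0, 0, 0, 0, 0]}}

```text
t: 10.85
eef_pos: [0.5255, -0.0443, 0.0238]
tool_rot: [0.002, -0.07, 0.998, -0.0]
contact_force: [0.3, 0.1, 5.9]
gripper_width: 0.15
grasp_force: 107.1
```

```bash
python3 - <<'E'
from h import *
from station import get_obs
o=get_obs();print(o["eef_pos"],o["gripper_width"],o["contact_force"])
f=np.array([.07,.9975,0]);lens=np.array([.535,-.393,.19]);F=lens+.2*f
a=np.array([.9975,-.07,0])
Rp=R.from_rotvec(np.radians(25)*a)*R.from_euler("z",-4,degrees=True)
g=F-Rp.apply([.064,0,-.019]);tcp=g+Rp.apply([0,0,o["eef_pos"][2]-.035])
print("focus",F,"grip",g,"tcp",tcp)
to(tcp,86,R.from_rotvec(np.radians(25)*a))
E
```

```text
[ 0.52551872 -0.04434744  0.02383569] 0.15005439959747136 [0.34706223 0.13623913 5.85902084]
focus [ 0.549  -0.1935  0.19  ] grip [ 0.48459392 -0.1970438   0.20721332] tcp [ 0.4849242  -0.19233734  0.19709492]
t 10.85 shift [ 0.06   -0.141  -0.1735] turn [-24.9  -2.4  11.9]
```

Request:
{"fn": "arm_command", "kwargs": {"commands": [0, 0, -0.003, 0, 0, 0, 0, 0, 0, -0.01, 0, 0, 0, 0, 0, 0, -0.025, 0, 0, 0, 0, 0, 0, -0.045, 0, 0, 0, 0, 0, 0, -0.07, 0, 0, 0, 0, 0, 0, -0.095, 0, 0, 0, 0, 0, 0, -0.11, 0, 0, 0, 0, 0, 0, -0.12, 0, 0, 0, 0]}}

```text
t: 11.65
eef_pos: [0.5239, -0.0442, 0.1434]
tool_rot: [0.001, -0.07, 0.998, 0.0]
contact_force: [0.2, -0.5, -2.8]
gripper_width: 0.15
grasp_force: 107.7
```

```bash
cat > fin.py <<'E'
from h import *
a=np.array([.9975,-.07,0])
to((.4849,-.1923,.1971),86,R.from_rotvec(np.radians(25)*a))
E
python3 fin.py; python3 - <<'E'
from h import *
d=looks();c=d["wrist"];pickle.dump(d,open("cams8.pkl","wb"))
m=rng(c,(95,70,25),(118,255,255)).astype(np.uint8);m=cv2.morphologyEx(m,cv2.MORPH_CLOSE,np.ones((3,3)))
for k in blobs(m,500)[:2]: print("tile",k.min(0),k.max(0),box(c,k,.142))
E
```

```text
t 11.65 shift [ 0.0592 -0.1412 -0.0539] turn [-24.9  -2.5  11.9]
tile [295 334] [341 372] (array([581.6, -35.1]), array([28.8, 27.3]), 8.1)
```

Request:
{"fn": "arm_command", "kwargs": {"commands": [0.003, -0.007, -0.005, -1.2, -0.1, 0.6, 0, 0.008, -0.02, -0.012, -3.5, -0.3, 1.7, 0, 0.015, -0.036, -0.02, -6.2, -0.6, 3, 0, 0.023, -0.054, -0.028, -9.5, -0.9, 4.5, 0, 0.031, -0.074, -0.036, -13, -1.3, 6.2, 0, 0.04, -0.094, -0.043, -16.5, -1.6, 7.9, 0, 0.047, -0.112, -0.048, -19.8, -2, 9.5, 0, 0.053, -0.126, -0.052, -22.3, -2.2, 10.7, 0]}}

```text
t: 12.6
eef_pos: [0.4876, -0.1783, 0.1924]
tool_rot: [0.005, 0.026, 0.981, 0.195]
contact_force: [0.2, 0.7, -2.3]
gripper_width: 0.147
grasp_force: 107.9
```

```bash
python3 fin.py
```

```text
t 12.6 shift [ 0.0019 -0.0112 -0.0097] turn [-2.5 -0.4  0.9]
```

Request:
{"fn": "arm_command", "kwargs": {"commands": [0.001, -0.005, -0.004, -1, -0.2, 0.4, 0, 0.002, -0.01, -0.008, -2, -0.4, 0.8, 0, 0.002, -0.012, -0.01, -2.6, -0.4, 0.9, 0, 0.002, -0.012, -0.01, -2.6, -0.4, 0.9, 0, 0.002, -0.012, -0.01, -2.6, -0.4, 0.9, 0, 0.002, -0.012, -0.01, -2.6, -0.4, 0.9, 0]}}

```text
t: 13.2
eef_pos: [0.4862, -0.19, 0.1981]
tool_rot: [0.008, 0.031, 0.976, 0.216]
contact_force: [-0.3, -0.5, -3.8]
gripper_width: 0.152
grasp_force: 107.9
```

```bash
python3 fin.py; python3 - <<'E'
from h import *
d=looks();pickle.dump(d,open("cams9.pkl","wb"))
ce={}
for n in("scene","side"):
    c=d[n];x0,y0,x1,y1=(240,90,350,230) if n=="scene" else (300,130,430,260)
    m=rng(c,(95,70,25),(118,255,255)).astype(np.uint8);k=[]
    for b in blobs(m,60):
        if x0<b[:,0].mean()<x1 and y0<b[:,1].mean()<y1: k.append(b); 
    if k:
        M=cv2.moments(k[0]);ce[n]=(M["m10"]/M["m00"],M["m01"]/M["m00"]);print(n,ce[n],k[0].min(0),k[0].max(0))
if len(ce)==2: print("tile top",tri(d["scene"],ce["scene"],d["side"],ce["side"]))
print({n:project(d[n],[(.549,-.193,.19)]).round(1).tolist() for n in ("scene","side")})
s=cv2.resize(d["scene"]["img"][60:220,210:350],None,fx=2.8,fy=2.8);e=cv2.resize(d["side"]["img"][120:270,290:430],None,fx=2.8,fy=2.8)
w=cv2.resize(d["wrist"]["img"],(232,145))
o=np.zeros((600,800,3),np.uint8);o[:448,:392]=s;o[:420,400:792]=e;o[452:597,:232]=w;cv2.imwrite("pics/fin.png",np.clip(o[...,::-1]*1.4,0,255).astype(np.uint8))
E
```

```text
t 13.2 shift [ 0.0012 -0.0026 -0.0001] turn [-0.  -0.1  0.3]
scene (278.22222222222223, 126.94144144144144) [268 121] [288 132]
{'scene': [[278.8, 129.8]], 'side': [[339.4, 166.5]]}
```

View pics/fin.png

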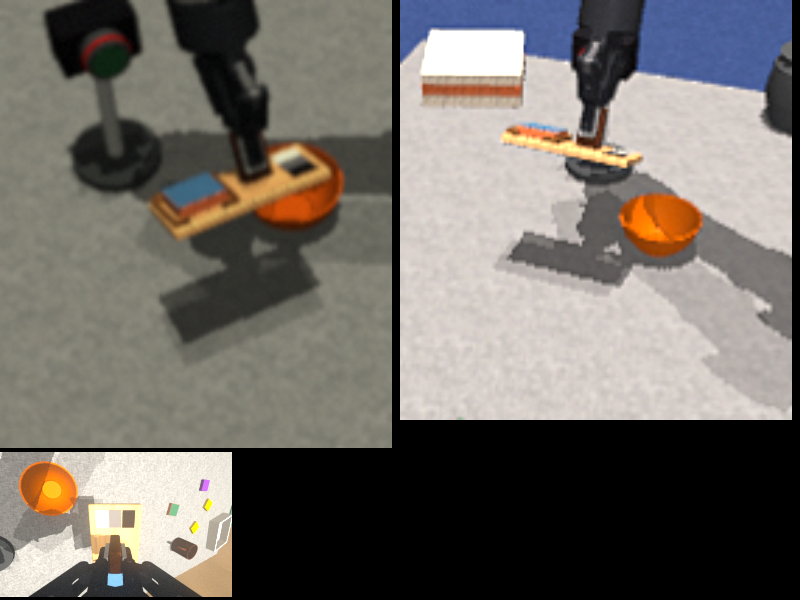

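The final picture shows the paddle in the air, tipped towards the camera, with the tile seated at (278,127) in scene and about (340,166) in side. Both match the projected focus, so I'm handing in.

```bash
python3 -c "
from station import hand_in
print(hand_in())"
```

```text
the job is handed in; nothing more can be done
None
```

I handed the job in at about 13 s of robot time: the blue tile is seated in the pocket, and the paddle is held by its grip at the focus point, tipped 25° towards the lens; `hand_in()` returned no verdict, so I don't know the judged result.

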